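Slide the loaded slide carrier home under the leaf spring

TASK

Two slide carriers lie in the loading dock. With a fingertip, press firmly down on the thumb pad of the carrier that holds a glass slide and, keeping it pressed, slide it under its leaf spring until it is fully home against the end stop, then take your finger off and finish clear of it. Do not grip or lift the carrier, and leave the empty carrier and everything else where they are.

Things in the scene. Friction and masses are not known exactly. Their poses are not given: they have to be found in the camera images.
- dock: fixed aluminium slide-loading dock, 270 x 200 mm, with two parallel lanes. Origin: centre of its underside, on the bench. Its x axis is the sliding direction, from the open rear end (nearer the robot) to the end stop; z is up. Lane beds are slippery, 24 mm above the bench, 64 mm wide between rails 6 mm high; lane centre lines at its y = +45 and -45 mm.
- dock_stop (a point): middle of the end stop's face at bed height: dock x = +125 mm, y = 0. The stop crosses both lanes and stands 12 mm above the bed.
- dock_bridge (a point): middle of the top of the grey bridge that crosses both lanes, at dock x = +60 mm (14 mm wide), its underside 30 mm and its top 36 mm above the bed. From it a two-pronged steel leaf spring slopes down towards the stop in each lane. A carrier's front edge meets the prongs at about dock x = 88 mm; they then bear on its top with about 4 N and resist entry with up to about 5 N.
- loaded: carrier that holds a glass slide: loose grey plate 150 x 60 x 8 mm, about 0.12 kg, in either lane; its window (82 x 26 mm, front half) is filled by the slide with pale label and tissue section. Origin: centre of its underside; x points to its front edge (+75 mm), along the dock's x. At the start the origin is at dock x = -55 to -40 mm; fully home it is at dock x = +50 mm.
- loaded_press (a point): centre of the top face of the loaded carrier's thumb pad: ribbed black rubber, 38 x 42 mm, grippy (friction about 1), 49 mm behind the carrier's origin, its top 18 mm above the carrier's underside (42 mm above the bench) when not pressed. The point goes down with the pad.
- loaded_pad (a joint): how far that pad is pressed in (m): 0 free, 0.007 bottomed; the cushion takes 2.2 N per mm, about 15 N at the bottom. Pressing it nearly to the bottom gives the finger enough traction to drag the carrier under the spring; pressed lightly, the finger slips.
- empty: the other carrier, same plate and pad but its window is open with no slide in it; it lies in the other lane; origin and axes as for the loaded one. To be left alone.
- oil_bottle: small amber dropper bottle, 28 mm across, 65 mm high; bystander; origin under its centre
- stain_bottle: amber stain bottle, 48 mm across, 110 mm high; bystander; origin under its centre
- slide_box: closed white slide storage box, 95 x 70 x 35 mm; bystander; origin under its centre
- petri_dish: clear covered dish, 94 mm across, 18 mm high; bystander; origin under its centre
- slide_stack: stack of blank slides, 76 x 26 x 12 mm, lying; bystander; origin under its centre
- beaker: clear open beaker, 60 mm across, 75 mm high; bystander; origin under its centre
- mouse: black computer mouse, 100 x 58 x 30 mm, on a flat mat; bystander; origin under its centre

How it is judged:
On the way:
1. the loaded carrier is passing under the leaf spring with its pad pressed down (at least 2 mm) (x of loaded in the frame of dock between 0.018 and 0.044 m and value of joint loaded_pad above 0.002 m and z of loaded in the frame of dock between 0.021 and 0.027 m), for 0.05 s.
At the end, for the whole second after the job is handed in: The loaded carrier lies flat on its lane's bed (within 3 mm), under the spring, its front edge within 4 mm of the end stop, at rest with its pad released; the empty carrier is within 8 mm of where it was (x of loaded in the frame of dock above 0.046 m and angle between the x axis of loaded and the x axis of dock, either way round below 0.06 rad and value of joint loaded_pad below 0.001 m and linear speed of loaded below 0.01 m/s and distance of empty from where it was at the start of the episode below 0.008 m and z of loaded in the frame of dock between 0.021 and 0.027 m); the robot touches nothing.
It fails at once if the loaded carrier is lifted or tipped (raised more than 8 mm off the bed or tilted more than 0.15 rad) (z of loaded in the frame of dock above 0.032 m or angle between loaded's own z axis and vertical above 0.15 rad).
It fails at once if the empty carrier is moved more than 8 mm (distance of empty from where it was at the start of the episode above 0.008 m).
It fails at once if a bystander is moved more than 20 mm or tipped over (distance of any of oil_bottle, stain_bottle, slide_box, petri_dish, slide_stack, beaker, mouse from where it was at the start of the episode above 0.02 m or angle between any of oil_bottle, stain_bottle, slide_box, petri_dish, slide_stack, beaker, mouse's own z axis and vertical above 0.4 rad).
It also fails if it takes over 35 s, if anything falls off the work surface, if the arm or the gripper's body presses on something with over 40 N, if the wrist force passes 120 N, or if a joint passes its speed limit or range.

ROBOT

A 6-joint arm with a two-finger parallel gripper is mounted at the origin on the work surface. World frame = base frame: x ahead of the robot, y to its left, z up, the work surface at z = 0. Lengths are in m, angles in rad, forces in N, time in s.
With the tool pointing down it reaches from about 0.275 to 0.825 m from the base axis. Payload 5.2 kg.
Tool frame: the origin (TCP) lies midway between the tips of the shut fingers; the grasp point (between the pads) lies 19 mm behind it; z points along the fingers, y is the line along which they close (so a half turn about z gives the same grasp; the last joint's range is limited). The gripper opens to 93 mm and grips with 3 to 60 N. Pads are 15 mm wide; open, the fingers measure 128 mm over their backs; the gripper's body (75 mm by 188 mm) begins 65 mm behind the grasp point.
Start: joints at [-1.417, 0.259, 1.535, -0, 1.348, -0.203], TCP at [0.192, -0.515, 0.219] pointing down, gripper open.
Joint ranges: [-3.14, 3.14], [-0.91, 2.08], [0.19, 2.58], [-1.22, 4.36], [0.22, 2.71], [-3.12, 3.12]. Speed limits (rad/s): [2.57, 2.57, 3.14, 3.14, 3.14, 3.14].

INTERFACE

Orientations are given as [roll, pitch, yaw] about the fixed x, y, z axes, in that order (R = Rz(yaw) Ry(pitch) Rx(roll)).
In Python, from workcell import get_state, snapshot, camera_info, close_job gives the robot as it stands.
- The arm moves only by the tool play_rows, never from a script. Its argument "series" is a list of rows, each an object with "hand": the closure, from -1 (fully open) to 1 (shut); "travel": the shift along the tool's x, y, z in units of 25 mm (1.0 is 25 mm), a list of three; "rot": the turn, a rotation vector about the tool's x, y, z in units of 6 degrees (1.0 is 6 degrees), a list of three. A call has 1 to 8 rows; each row shifts and turns the commanded pose from where the row before left it, along the tool's axes as they then stand; what a row does not reach is not made up. A row lasts 1/10 s, in which the tool goes at most 50 mm and 8.59 degrees, less where a joint would pass 70% of its speed; a pose out of reach is approached as far as the arm can. A call is refused whole if a number of a shift passes 1 or a number of a turn 1, either way. A call with a gripper value outside its range is refused whole. The fingers move at their own pace and stop on an object; "squeeze" is the grip in N (left out, the last holds). Time passes only in rows, so rows that do not move let the fingers close. It gives the time, the measured TCP pose, the force, the opening and the grip force at its end, in the units of the state.
- get_state(): the state, without advancing time (a new reading comes with each control period).
- snapshot(name): name is "scene" or "top" or "wrist"; returns (picture, depth): 420x560x3 uint8, blue, green, red; 420x560 float32, m along the optical axis (not along the pixel's ray), 0 where there is no reading.
- camera_info(name): a dict with "vfov" (degrees; the focal length in pixels is half the picture's height over the tangent of half this angle, whatever the lens; pixels are square), "cx", "cy" (the principal point, pixels), "camera_from_world" (4x4, takes a point from world to camera coordinates). Camera axes: x right, y down, z forward; pixel columns grow to the right and rows downward; lengths in m; the calibration is good to about 2 mm. The wrist camera is an equidistant fisheye: a pixel r from the principal point sees the ray r / f radians off the axis. A picture is of the moment at which its call begins: read the wrist's pose just before it. camera_info takes no time and is no camera call; for the wrist camera it gives the pose at the moment of the call.
- close_job(): hands the job in; it is judged then, once.
The state is a dict: "clock": time; "joint_pos": joint angles; "joint_velocities": joint speeds; "joint_efforts": joint torques, N m; "eef_pos": TCP position; "tcp_rot": TCP orientation; "contact_force": force on the tool from outside, world axes, zero at the start; "moment": the same for the moment, N m; "opening": finger opening in m; "grip_force": force on a finger pad.
Only numpy, scipy, OpenCV 4.12 (cv2) and the standard library are available. Lean on these libraries where they do the work, as an engineer would, in place of code of your own. Each camera call takes 0.05 s, during which the arm holds its last target. There are 200 camera calls.

## Working session

There is one attempt and no reset: what is moved stays moved. The work goes in short steps, Python scripts to look and compute and a tool call to move; the robot and the scene stay as the last step left them, time stands still between calls to the robot, and variables do not carry over. Pictures are saved under pics/ and viewed, at most 10 in all, crops included, and the job is handed in when it is done.

Besides the shell and the picture viewer there is one more tool, called after "Call:" as name([rows], argument=value, ...), one row to a line, values as JSON. play_rows: Moves the arm, as the interface text tells. Its arguments: {"type":"object","properties":{"series":{"type":"array"},"squeeze":{"type":"number"}},"required":["series"]}

```bash
mkdir -p pics; ls
python3 - <<'E'
from workcell import *
import cv2,numpy as np
print(get_state())
for n in("top","scene"):
    p,d=snapshot(n);cv2.imwrite(f"pics/{n}0.png",p);np.save(f"pics/{n}0.npy",d);print(n,camera_info(n))
E
```

```text
pics
{'clock': 0.0, 'joint_pos': array([-1.41680867e+00,  2.59318664e-01,  1.53605535e+00,  1.18551446e-05,
        1.34798764e+00, -2.02784158e-01]), 'joint_velocities': array([ 0.00297459,  0.00060016, -0.00176216, -0.00044517,  0.00015993,
       -0.00141889]), 'joint_efforts': array([-8.37218322e-04, -4.37312365e+01, -2.84010136e+01,  7.17657991e-02,
        4.13284299e-02, -1.52142225e-04]), 'eef_pos': array([ 0.19203933, -0.51481839,  0.21784193]), 'tcp_rot': array([-3.13986223e+00, -3.67592164e-04,  3.56768864e-01]), 'contact_force': array([-0.11824998, -0.55417428, -0.06650889]), 'moment': array([-0.05755406,  0.01733442,  0.00669748]), 'grip_force': 0.0, 'opening': 0.09304243488513098}
top {'vfov': 55.98658643176555, 'cx': 278.57114411943195, 'cy': 201.77899225519678, 'camera_from_world': array([[ 0.16533846, -0.98622175,  0.00546371, -0.12203638],
       [-0.96531019, -0.16296288, -0.2040082 ,  0.58191209],
       [ 0.2020877 ,  0.02845623, -0.97895393,  1.05251226],
       [ 0.        ,  0.        ,  0.        ,  1.        ]])}
scene {'vfov': 52.84783552724202, 'cx': 285.9969618777183, 'cy': 209.61210148310028, 'camera_from_world': array([[-0.8560702 ,  0.51681677,  0.00665203,  0.50527137],
       [ 0.30353271,  0.51311406, -0.80285855, -0.10443316],
       [-0.41834401, -0.68528417, -0.59613245,  1.39501341],
       [ 0.        ,  0.        ,  0.        ,  1.        ]])}
```

View pics/top0.png

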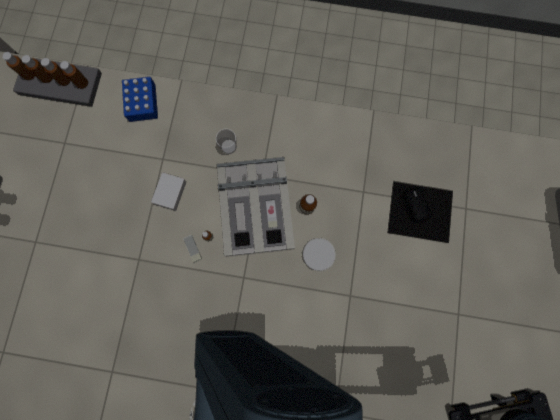

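View pics/scene0.png

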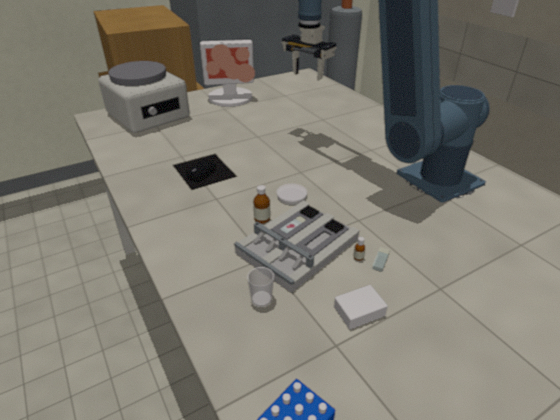

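The top view shows the dock at about (255,205). The loaded carrier, with the pink tissue at (270,210), is in the right lane with its pad at about (274,237). The empty carrier's pad is at (242,239). The stain bottle stands at (308,204), close to the right of the dock. In the scene view the loaded pad is at about (310,212) and the empty one at (335,227).

```bash
cat > h.py <<'E'
import numpy as np,cv2
from workcell import *
def ray(n,uv,ci=None):
    ci=ci or camera_info(n); f=210/np.tan(np.radians(ci['vfov']/2))
    a=np.array([(uv[0]-ci['cx'])/f,(uv[1]-ci['cy'])/f])
    if n=='wrist':
        r=np.hypot(*a); d=np.array([*(a/r*np.sin(r)),np.cos(r)])
    else: d=np.array([*a,1.])
    T=ci['camera_from_world']; R=T[:3,:3]
    return -R.T@T[:3,3], R.T@(d/np.linalg.norm(d))
def onplane(n,uv,z,ci=None):
    o,d=ray(n,uv,ci); return o+d*(z-o[2])/d[2]
def cross(r1,r2):
    A=np.stack([r1[1],-r2[1]],1); s=np.linalg.lstsq(A,r2[0]-r1[0],rcond=None)[0]
    a,b=r1[0]+s[0]*r1[1],r2[0]+s[1]*r2[1]; return (a+b)/2,np.linalg.norm(a-b)
def dark(img,box,thr=30,amin=40):
    x0,y0,x1,y1=box; m=(img[y0:y1,x0:x1].max(2)<thr).astype(np.uint8)
    n,l,s,c=cv2.connectedComponentsWithStats(m)
    return [(c[i]+[x0,y0],s[i,4],s[i,:4]) for i in range(1,n) if s[i,4]>=amin]
E
python3 - <<'E'
from h import *
t=cv2.imread('pics/top0.png');s=cv2.imread('pics/scene0.png')
a=dark(t,(225,225,295,250));b=dark(s,(295,200,350,240))
for x in a: print('top',x, onplane('top',x[0],.042))
for x in b: print('scene',x,onplane('scene',x[0],.042))
for x in a:
  for y in b: print(cross(ray('top',x[0]),ray('scene',y[0])))
E
```

```text
top (array([273.70414201, 236.28402367]), np.int32(169), array([42,  5, 15, 14], dtype=int32)) [ 0.49782015 -0.02616851  0.042     ]
top (array([241.62573099, 238.76023392]), np.int32(171), array([10,  8, 15, 13], dtype=int32)) [0.4759933  0.06148277 0.042     ]
scene (array([308.94897959, 211.62244898]), np.int32(98), array([ 6,  7, 17, 11], dtype=int32)) [ 0.5049859  -0.01861903  0.042     ]
scene (array([333.95575221, 225.90265487]), np.int32(113), array([31, 20, 17, 13], dtype=int32)) [0.48285137 0.067866   0.042     ]
(array([ 0.4990253 , -0.02625714,  0.03471334]), np.float64(0.0009099427976314761))
(array([4.74975180e-01, 1.47155232e-04, 7.15545093e-04]), np.float64(0.07466545144827831))
(array([0.50150459, 0.0374751 , 0.07384243]), np.float64(0.07050654324048279))
(array([0.47707563, 0.06181264, 0.03536608]), np.float64(0.0011547575998505828))
```

```bash
cat > plan.py <<'E'
import sys;from h import *
from scipy.spatial.transform import Rotation as Ro
def plan(goal,yaw,n,st=None):
    st=st or get_state(); p=st['eef_pos'];R=Ro.from_euler('xyz',st['tcp_rot']); y0=R.as_euler('xyz')[2]
    dy=(yaw-y0+np.pi)%(2*np.pi)-np.pi
    print('total turn units about tool z',-np.degrees(dy)/6)
    for i in range(n):
        Ri=Ro.from_euler('xyz',[np.pi,0,y0+dy*i/n])
        print(np.round(Ri.inv().apply((np.array(goal)-p)/n)/.025,2), round(-np.degrees(dy)/6/n,2))
E
python3 - <<'E'
from plan import *
T=camera_info('wrist')['camera_from_world'];R=T[:3,:3];c=-R.T@T[:3,3]
print(camera_info('wrist')['vfov'],c,R[2],get_state()['eef_pos'])
st=get_state();print(Ro.from_euler('xyz',st['tcp_rot']).inv().apply(c-st['eef_pos']))
plan([.47,-.02,.24],1.77,24)
E
```

```text
65.70646984690485 [ 0.26301625 -0.48891588  0.38486079] [-0.25300185 -0.09295084 -0.96299024] [ 0.19206142 -0.51486353  0.21791839]
[ 0.07560373  0.00020582 -0.16691814]
total turn units about tool z -13.494910282572446
[ 0.72 -0.61 -0.04] -0.56
[ 0.76 -0.57 -0.04] -0.56
[ 0.79 -0.52 -0.04] -0.56
[ 0.82 -0.47 -0.04] -0.56
[ 0.84 -0.43 -0.04] -0.56
[ 0.87 -0.38 -0.04] -0.56
[ 0.89 -0.32 -0.04] -0.56
[ 0.91 -0.27 -0.04] -0.56
[ 0.92 -0.22 -0.04] -0.56
[ 0.93 -0.16 -0.04] -0.56
[ 0.94 -0.11 -0.04] -0.56
[ 0.94 -0.05 -0.04] -0.56
[ 0.95  0.   -0.04] -0.56
[ 0.94  0.06 -0.04] -0.56
[ 0.94  0.12 -0.04] -0.56
[ 0.93  0.17 -0.04] -0.56
[ 0.92  0.22 -0.04] -0.56
[ 0.9   0.28 -0.04] -0.56
[ 0.89  0.33 -0.04] -0.56
[ 0.87  0.38 -0.04] -0.56
[ 0.84  0.43 -0.04] -0.56
[ 0.81  0.48 -0.04] -0.56
[ 0.78  0.53 -0.04] -0.56
[ 0.75  0.57 -0.04] -0.56
```

Call:
play_rows([
  {"hand": 1, "travel": [0.72, -0.61, -0.04], "rot": [0, 0, -0.56]},
  {"hand": 1, "travel": [0.76, -0.57, -0.04], "rot": [0, 0, -0.56]},
  {"hand": 1, "travel": [0.79, -0.52, -0.04], "rot": [0, 0, -0.56]},
  {"hand": 1, "travel": [0.82, -0.47, -0.04], "rot": [0, 0, -0.56]},
  {"hand": 1, "travel": [0.84, -0.43, -0.04], "rot": [0, 0, -0.56]},
  {"hand": 1, "travel": [0.87, -0.38, -0.04], "rot": [0, 0, -0.56]},
  {"hand": 1, "travel": [0.89, -0.32, -0.04], "rot": [0, 0, -0.56]},
  {"hand": 1, "travel": [0.91, -0.27, -0.04], "rot": [0, 0, -0.56]},
])

```text
clock: 0.9
eef_pos: [0.2852, -0.3492, 0.2263]
tcp_rot: [-3.141, -0.0, 0.828]
contact_force: [0.2, -1.2, 0.2]
opening: 0.0335
grip_force: 0.0
```

Call:
play_rows([
  {"hand": 1, "travel": [0.92, -0.22, -0.04], "rot": [0, 0, -0.56]},
  {"hand": 1, "travel": [0.93, -0.16, -0.04], "rot": [0, 0, -0.56]},
  {"hand": 1, "travel": [0.94, -0.11, -0.04], "rot": [0, 0, -0.56]},
  {"hand": 1, "travel": [0.94, -0.05, -0.04], "rot": [0, 0, -0.56]},
  {"hand": 1, "travel": [0.95, 0, -0.04], "rot": [0, 0, -0.56]},
  {"hand": 1, "travel": [0.94, 0.06, -0.04], "rot": [0, 0, -0.56]},
  {"hand": 1, "travel": [0.94, 0.12, -0.04], "rot": [0, 0, -0.56]},
  {"hand": 1, "travel": [0.93, 0.17, -0.04], "rot": [0, 0, -0.56]},
])

```text
clock: 1.7
eef_pos: [0.3781, -0.1847, 0.2344]
tcp_rot: [-3.141, -0.0, 1.297]
contact_force: [0.0, -0.3, 0.4]
opening: 0.0009
grip_force: 0.0
```

Call:
play_rows([
  {"hand": 1, "travel": [0.92, 0.22, -0.04], "rot": [0, 0, -0.56]},
  {"hand": 1, "travel": [0.9, 0.28, -0.04], "rot": [0, 0, -0.56]},
  {"hand": 1, "travel": [0.89, 0.33, -0.04], "rot": [0, 0, -0.56]},
  {"hand": 1, "travel": [0.87, 0.38, -0.04], "rot": [0, 0, -0.56]},
  {"hand": 1, "travel": [0.84, 0.43, -0.04], "rot": [0, 0, -0.56]},
  {"hand": 1, "travel": [0.81, 0.48, -0.04], "rot": [0, 0, -0.56]},
  {"hand": 1, "travel": [0.78, 0.53, -0.04], "rot": [0, 0, -0.56]},
  {"hand": 1, "travel": [0.75, 0.57, -0.04], "rot": [0, 0, -0.56]},
])

```text
clock: 2.5
eef_pos: [0.4712, -0.0204, 0.2424]
tcp_rot: [-3.141, -0.0, 1.767]
contact_force: [-1.0, -0.6, 0.0]
opening: 0.0004
grip_force: 0.0
```

Run:
```python
from h import *
import pickle
s=get_state();print(s['clock'],s['eef_pos'],s['tcp_rot'],s['joint_pos'],s['opening'])
ci=camera_info('wrist');p,d=snapshot('wrist');cv2.imwrite('pics/w1.png',p);pickle.dump(ci,open('pics/w1.pkl','wb'))
```

```text
2.5 [ 0.4712135  -0.02039364  0.24235029] [-3.14092676e+00 -2.68143085e-04  1.76675518e+00] [-2.80332247e-01  1.00251804e-01  1.67201563e+00 -6.83771279e-05
  1.37003994e+00 -4.76277527e-01] 0.00040725417917197447
```

View pics/w1.png

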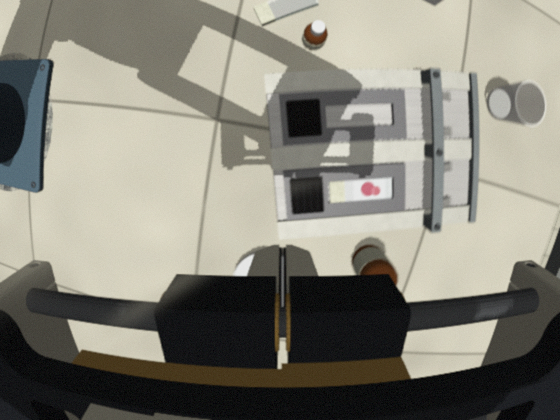

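The wrist view confirms that the loaded carrier (tissue at (371,188), pad at (307,195)) is in the lane nearer the stain bottle at (375,265). The empty pad is at (304,118), and the bridge runs from (433,72) to (437,228).

Run:
```python
from h import *
import pickle
ci=pickle.load(open('pics/w1.pkl','rb'));w=cv2.imread('pics/w1.png');t=cv2.imread('pics/top0.png')
g=w.max(2)
m=np.zeros_like(g);m[90:222,272:335]=(g[90:222,272:335]<45)
m=cv2.morphologyEx(m,cv2.MORPH_CLOSE,np.ones((5,5),np.uint8))
for c in cv2.findContours(m,0,2)[0]:
    if cv2.contourArea(c)>300:
        r=cv2.minAreaRect(c);print('pad',r,onplane('wrist',r[0],.042,ci)); P=np.array([onplane('wrist',q,.042,ci)[:2] for q in c[:,0]],np.float32)
        print('  world rect',cv2.minAreaRect(P))
        b=(273.7,236.3) if r[0][1]>160 else (241.6,238.8)
        print('  tri',cross(ray('wrist',r[0],ci),ray('top',b)))
for n,(a,b) in dict(bridge=((434,74),(437,228)),stop=((472,75),(474,220))).items():
    z=.060 if n=='bridge' else .036
    A,B=(onplane('wrist',q,z,ci) for q in(a,b)); v=A-B; print(n,A,B,np.linalg.norm(v),'dock yaw',np.arctan2(v[1],v[0])-np.pi/2)
cv2.imwrite('pics/w1c.png',cv2.resize(w[60:240,260:500],None,fx=3,fy=3,interpolation=cv2.INTER_CUBIC))
```

```text
pad ((306.541015625, 194.95082092285156), (33.86036682128906, 30.0578670501709), 84.80557250976562) [ 0.50153979 -0.02419687  0.042     ]
  world rect ((0.5017053484916687, -0.02451910823583603), (0.03514734283089638, 0.04047520086169243), 17.176618576049805)
  tri (array([ 0.50061911, -0.02590466,  0.03387767]), np.float64(0.003780672910576162))
pad ((303.5558776855469, 117.7264633178711), (36.8143196105957, 33.51637649536133), 85.60128784179688) [0.47997754 0.06205696 0.042     ]
  world rect ((0.4800287187099457, 0.06210622191429138), (0.037600841373205185, 0.04154380038380623), 16.087175369262695)
  tri (array([0.47975121, 0.06328716, 0.01898457]), np.float64(0.0035881782736863345))
bridge [0.61432479 0.14823139 0.06      ] [ 0.66769756 -0.02814539  0.06      ] 0.18427540110079724 dock yaw 0.29384642903960545
stop [0.67956589 0.17229776 0.036     ] [ 0.7376842  -0.01216644  0.036     ] 0.19340315648516088 dock yaw 0.305220383958104
```

View pics/w1c.png

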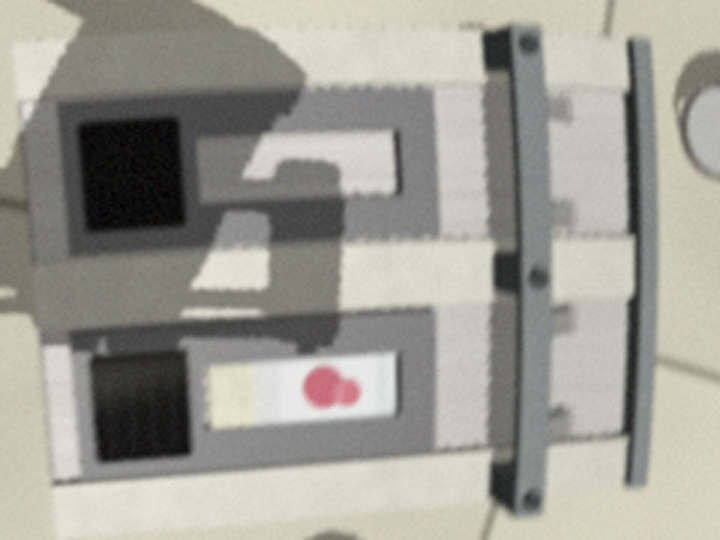

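Run:
```python
from plan import *
import pickle
ci=pickle.load(open('pics/w1.pkl','rb'))
W=lambda x,y,z: onplane('wrist',(260+x/3,60+y/3),z,ci)
L=[W(628,95,.024),W(626,235,.024),W(627,305,.024),W(622,435,.024)]
top=[W(636,45,.036),W(634,480,.036)]
v=L[0]-L[3];print('yaw stop bottom',np.arctan2(v[1],v[0])-np.pi/2)
v=top[0]-top[1];print('yaw stop top',np.arctan2(v[1],v[0])-np.pi/2)
br=[W(514,30,.06),W(518,515,.06)];v=br[0]-br[1];print('bridge',np.arctan2(v[1],v[0])-np.pi/2)
for nm,a,b in(('plate lower edge',(85,478),(430,449)),('rail edge',(60,482),(625,436)),('plate upper',(75,333),(430,308)),('empty lo',(75,255),(438,236)),('empty up',(65,101),(432,87))):
    A,B=W(*a,.032 if 'rail' not in nm else .03),W(*b,.032 if 'rail' not in nm else .03);v=B-A;print(nm,np.arctan2(v[1],v[0]),A,B)
pad=np.array([.5012,-.025]);yaw=.296;e=np.array([np.cos(yaw),np.sin(yaw)]);n=np.array([-e[1],e[0]])
for q in L+top+[W(433,310,.032),W(433,445,.032)]: print(np.round([(q[:2]-pad)@e,(q[:2]-pad)@n],4))
plan([.5012,-.025,.070],yaw+np.pi/2,8)
```

```text
yaw stop bottom 0.26402326196337356
yaw stop top 0.28134166946650785
bridge 0.27884582230777344
plate lower edge 0.2788122563902093 [ 0.48748318 -0.06032433  0.032     ] [ 0.62799289 -0.02010078  0.032     ]
rail edge 0.2738537189998598 [ 0.47798559 -0.0645735   0.03      ] [0.72471227 0.00473486 0.03      ]
plate upper 0.28199578613422827 [ 0.47190594 -0.00304847  0.032     ] [0.61136333 0.03735462 0.032     ]
empty lo 0.27421098698876684 [0.4659346 0.0269352 0.032    ] [0.60742242 0.0667353  0.032     ]
empty up 0.27934559451905705 [0.45059214 0.08473947 0.032     ] [0.59142716 0.12513742 0.032     ]
[0.2295 0.1156]
[0.2249 0.0534]
[0.2252 0.0221]
[ 0.2245 -0.0381]
[0.2282 0.1367]
[ 0.2253 -0.0562]
[0.1249 0.0266]
[ 0.1241 -0.0307]
total turn units about tool z -0.9192696542278461
[-0.06  0.13  0.86] -0.11
[-0.06  0.13  0.86] -0.11
[-0.07  0.13  0.86] -0.11
[-0.07  0.13  0.86] -0.11
[-0.07  0.13  0.86] -0.11
[-0.07  0.13  0.86] -0.11
[-0.07  0.13  0.86] -0.11
[-0.07  0.13  0.86] -0.11
```

Call:
play_rows([
  {"hand": 1, "travel": [-0.06, 0.13, 0.93], "rot": [0, 0, -0.1]},
  {"hand": 1, "travel": [-0.06, 0.13, 0.93], "rot": [0, 0, -0.1]},
  {"hand": 1, "travel": [-0.06, 0.13, 0.93], "rot": [0, 0, -0.1]},
  {"hand": 1, "travel": [-0.06, 0.13, 0.93], "rot": [0, 0, -0.1]},
  {"hand": 1, "travel": [-0.06, 0.13, 0.93], "rot": [0, 0, -0.1]},
  {"hand": 1, "travel": [-0.06, 0.13, 0.93], "rot": [0, 0, -0.1]},
  {"hand": 1, "travel": [-0.06, 0.13, 0.93], "rot": [0, 0, -0.1]},
  {"hand": 1, "travel": [-0.06, 0.13, 0.7], "rot": [0, 0, -0.1]},
])

```text
clock: 3.35
eef_pos: [0.4982, -0.0273, 0.0607]
tcp_rot: [-3.14, -0.001, 1.848]
contact_force: [0.5, 0.6, -0.4]
opening: 0.0006
grip_force: 0.0
```

Run:
```python
from plan import *
import pickle
print(get_state()['contact_force'])
plan([.5012,-.025,.045],.279+np.pi/2,1)
ci=camera_info('wrist');p,d=snapshot('wrist');cv2.imwrite('pics/w2.png',p);pickle.dump(ci,open('pics/w2.pkl','wb'))
```

```text
[ 0.51994975  0.62973122 -0.43038582]
total turn units about tool z -0.020025544744545713
[0.06 0.14 0.63] -0.02
```

View pics/w2.png

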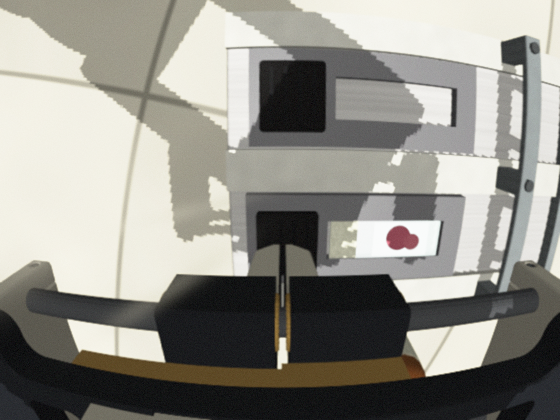

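The fingertips, at (284,246), sit above the loaded pad, which spans columns 257–318 with its far edge at row 211. Alignment is good, so I'll go down to contact and press.

Call:
play_rows([
  {"hand": 1, "travel": [0.03, 0.07, 0.3], "rot": [0, 0, 0]},
  {"hand": 1, "travel": [0.03, 0.07, 0.3], "rot": [0, 0, 0]},
  {"hand": 1, "travel": [0, 0, 0.1], "rot": [0, 0, 0]},
  {"hand": 1, "travel": [0, 0, 0.1], "rot": [0, 0, 0]},
  {"hand": 1, "travel": [0, 0, 0], "rot": [0, 0, 0]},
])

```text
clock: 3.9
eef_pos: [0.5021, -0.0247, 0.0426]
tcp_rot: [3.141, 0.0, 1.848]
contact_force: [-0.3, 1.0, 0.4]
opening: 0.0003
grip_force: 0.0
```

Call:
play_rows([
  {"hand": 1, "travel": [0, 0, 0.1], "rot": [0, 0, 0]},
  {"hand": 1, "travel": [0, 0, 0], "rot": [0, 0, 0]},
])

```text
clock: 4.1
eef_pos: [0.5025, -0.0248, 0.0404]
tcp_rot: [3.141, 0.0, 1.848]
contact_force: [-0.2, 0.8, 4.0]
opening: 0.0004
grip_force: 2.0
```

Call:
play_rows([
  {"hand": 1, "travel": [0, 0, 0.1], "rot": [0, 0, 0]},
  {"hand": 1, "travel": [0, 0, 0.1], "rot": [0, 0, 0]},
  {"hand": 1, "travel": [0, 0, 0], "rot": [0, 0, 0]},
  {"hand": 1, "travel": [0, 0, 0], "rot": [0, 0, 0]},
])

```text
clock: 4.5
eef_pos: [0.5026, -0.0248, 0.0363]
tcp_rot: [3.14, 0.001, 1.848]
contact_force: [-3.1, 1.9, 12.7]
opening: 0.0006
grip_force: 6.5
```

Call:
play_rows([
  {"hand": 1, "travel": [0, 0, 0.06], "rot": [0, 0, 0]},
  {"hand": 1, "travel": [0, 0, 0], "rot": [0, 0, 0]},
  {"hand": 1, "travel": [0, 0.2, 0], "rot": [0, 0, 0]},
  {"hand": 1, "travel": [0, 0.2, 0], "rot": [0, 0, 0]},
  {"hand": 1, "travel": [0, 0.2, 0], "rot": [0, 0, 0]},
  {"hand": 1, "travel": [0, 0.2, 0], "rot": [0, 0, 0]},
])

```text
clock: 5.1
eef_pos: [0.5219, -0.0199, 0.0353]
tcp_rot: [3.141, 0.002, 1.848]
contact_force: [-4.0, -1.3, 15.3]
opening: 0.0007
grip_force: 7.8
```

Run:
```python
from plan import *
s=get_state();print(s['contact_force'],s['eef_pos'])
e=np.array([np.cos(.279),np.sin(.279)]);d=s['eef_pos'][:2]-[.5025,-.0248];print(d@e,d@[-e[1],e[0]])
ci=camera_info('wrist');p,_=snapshot('wrist');cv2.imwrite('pics/w3.png',p)
# pad->front edge: white/tissue reference
hsv=cv2.cvtColor(p,cv2.COLOR_BGR2HSV)
m=((hsv[...,1]>110)&((hsv[...,0]>165)|(hsv[...,0]<8))&(hsv[...,2]>80)).astype(np.uint8);m[250:]=0;m[:,:320]=0
w=cv2.moments(m,True);c=(w['m10']/w['m00'],w['m01']/w['m00']);q=onplane('wrist',c,.031,ci)
import pickle
p1=cv2.imread('pics/w2.png');hsv=cv2.cvtColor(p1,cv2.COLOR_BGR2HSV)
m=((hsv[...,1]>110)&((hsv[...,0]>165)|(hsv[...,0]<8))&(hsv[...,2]>80)).astype(np.uint8);m[250:]=0;m[:,:320]=0
w=cv2.moments(m,True);c1=(w['m10']/w['m00'],w['m01']/w['m00']);q1=onplane('wrist',c1,.031,pickle.load(open('pics/w2.pkl','rb')))
print(c1,c,(q-q1)[:2]@e,(q-q1)[:2]@[-e[1],e[0]])
```

```text
[-4.02281408 -1.26563855 15.34543775] [ 0.52192082 -0.01985236  0.03525528]
0.02003239247415969 -0.0005920660637218941
(400.37044967880087, 238.0471092077088) (405.38793103448273, 246.48275862068965) 0.018604659517839423 0.004775919808424721
```

The carrier follows the finger. I'll press slightly deeper and carry on sliding.

Call:
play_rows([
  {"hand": 1, "travel": [0, 0.1, 0.06], "rot": [0, 0, 0]},
  {"hand": 1, "travel": [0, 0.25, 0], "rot": [0, 0, 0]},
  {"hand": 1, "travel": [0, 0.25, 0], "rot": [0, 0, 0]},
  {"hand": 1, "travel": [0, 0.25, 0], "rot": [0, 0, 0]},
  {"hand": 1, "travel": [0, 0.25, 0], "rot": [0, 0, 0]},
  {"hand": 1, "travel": [0, 0.25, 0], "rot": [0, 0, 0]},
  {"hand": 1, "travel": [0, 0.2, 0], "rot": [0, 0, 0]},
])

```text
clock: 5.85
eef_pos: [0.5599, -0.0096, 0.0351]
tcp_rot: [3.139, 0.003, 1.848]
contact_force: [-7.7, -1.3, 24.1]
opening: 0.0006
grip_force: 11.9
```

Call:
play_rows([
  {"hand": 1, "travel": [0, 0.2, 0], "rot": [0, 0, 0]},
  {"hand": 1, "travel": [0, 0.2, 0], "rot": [0, 0, 0]},
  {"hand": 1, "travel": [0, 0.2, 0], "rot": [0, 0, 0]},
  {"hand": 1, "travel": [0, 0.2, 0], "rot": [0, 0, 0]},
  {"hand": 1, "travel": [0, 0.2, 0], "rot": [0, 0, 0]},
  {"hand": 1, "travel": [0, 0.2, 0], "rot": [0, 0, 0]},
  {"hand": 1, "travel": [0, 0.2, 0], "rot": [0, 0, 0]},
])

```text
clock: 6.55
eef_pos: [0.5922, -0.0001, 0.0351]
tcp_rot: [3.142, 0.002, 1.849]
contact_force: [-8.5, -2.6, 24.4]
opening: 0.0006
grip_force: 12.0
```

Call:
play_rows([
  {"hand": 1, "travel": [0, 0.1, 0], "rot": [0, 0, 0]},
  {"hand": 1, "travel": [0, 0.1, 0], "rot": [0, 0, 0]},
])

```text
clock: 6.75
eef_pos: [0.5971, 0.0013, 0.0352]
tcp_rot: [3.141, 0.002, 1.849]
contact_force: [-9.4, -2.4, 24.6]
opening: 0.0004
grip_force: 11.8
```

Call:
play_rows([
  {"hand": 1, "travel": [0, 0.1, 0], "rot": [0, 0, 0]},
  {"hand": 1, "travel": [0, 0.1, 0], "rot": [0, 0, 0]},
])

```text
clock: 6.95
eef_pos: [0.5974, 0.0015, 0.035]
tcp_rot: [-3.132, 0.001, 1.85]
contact_force: [-26.3, -10.5, 37.1]
opening: 0.0009
grip_force: 18.7
```

Call:
play_rows([
  {"hand": 1, "travel": [0, 0.1, 0], "rot": [0, 0, 0]},
  {"hand": 1, "travel": [0, 0.1, 0], "rot": [0, 0, 0]},
])

```text
clock: 7.15
eef_pos: [0.5976, 0.0016, 0.0349]
tcp_rot: [-3.123, 0.001, 1.851]
contact_force: [-38.3, -15.9, 47.7]
opening: 0.0009
grip_force: 23.3
```

The force jump shows the carrier is against the stop. I'll ease off and then lift.

Call:
play_rows([
  {"hand": 1, "travel": [0, -0.2, 0], "rot": [0, 0, 0]},
  {"hand": 1, "travel": [0, -0.12, 0], "rot": [0, 0, 0]},
  {"hand": 1, "travel": [0, 0, 0], "rot": [0, 0, 0]},
])

```text
clock: 7.45
eef_pos: [0.5972, 0.0013, 0.0351]
tcp_rot: [-3.139, 0.002, 1.848]
contact_force: [-13.5, -5.0, 27.0]
opening: 0.0008
grip_force: 13.2
```

Call:
play_rows([
  {"hand": 1, "travel": [0, 0, -0.15], "rot": [0, 0, 0]},
  {"hand": 1, "travel": [0, 0, -0.15], "rot": [0, 0, 0]},
  {"hand": 1, "travel": [0, 0, -0.4], "rot": [0, 0, 0]},
  {"hand": 1, "travel": [0, 0, -0.9], "rot": [0, 0, 0]},
  {"hand": 1, "travel": [0, -0.5, -1], "rot": [0, 0, 0]},
  {"hand": 1, "travel": [0, -1, -1], "rot": [0, 0, 0]},
  {"hand": 1, "travel": [0, -1, -1], "rot": [0, 0, 0]},
  {"hand": 1, "travel": [0, -1, -1], "rot": [0, 0, 0]},
])

```text
clock: 8.25
eef_pos: [0.5141, -0.021, 0.1729]
tcp_rot: [3.141, -0.0, 1.848]
contact_force: [0.3, 0.1, 0.0]
opening: 0.0002
grip_force: 0.0
```

Call:
play_rows([
  {"hand": 1, "travel": [0, -1, -1], "rot": [0, 0, 0]},
  {"hand": 1, "travel": [0, 0, -0.5], "rot": [0, 0, 0]},
  {"hand": 1, "travel": [0, 0, 0], "rot": [0, 0, 0]},
  {"hand": 1, "travel": [0, 0, 0], "rot": [0, 0, 0]},
])

```text
clock: 8.65
eef_pos: [0.4916, -0.0278, 0.209]
tcp_rot: [3.141, -0.0, 1.848]
contact_force: [0.7, 0.8, -0.3]
opening: 0.0004
grip_force: 0.0
```

Run:
```python
from h import *
s=get_state();print(s['eef_pos'],s['contact_force'])
p,d=snapshot('wrist');cv2.imwrite('pics/w4.png',cv2.resize(p[30:270,240:560],None,fx=2.4,fy=2.4))
```

```text
[ 0.49159194 -0.02777871  0.20901306] [ 0.66863678  0.80649108 -0.33703462]
```

View pics/w4.png

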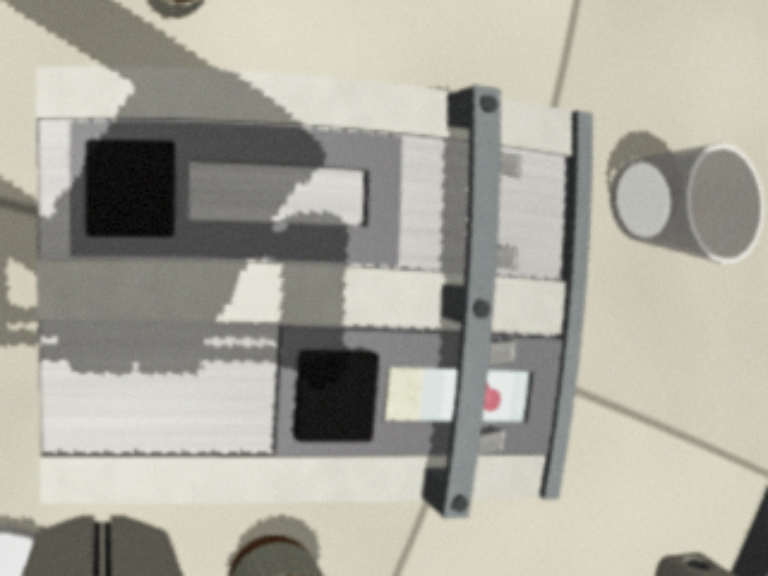

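The carrier's front edge meets the stop at about (555,400) in the crop and lies under the prongs. The empty carrier has not moved and the finger is clear.

```bash
python3 -c "
from workcell import *
print(close_job())"
```

```text
the job is handed in; nothing more can be done
None
```

The loaded carrier is home against the end stop under its leaf spring, the finger is clear, the empty carrier was left where it was, and the job is handed in; no verdict was returned.

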